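Jar mill into third gear

TASK

The bench jar mill is stopped with its gear lever in neutral: put it into third gear. Push the black knob across the H-shaped gate to the right-hand side (the side of the grinding jar) and then forward, away from the robot, until the lever is fully home in the third slot, without entering any other gear on the way. Only push it with the outside of the fingers, never take the lever between them, leave the brown bottle, the white pot and the tube rack standing where they are, and finish clear of the lever.

Things in the scene. Friction and masses are not known exactly. Their poses are not given: they have to be found in the camera images.
- mill: Bench jar mill, fixed. Origin: on the bench straight below the middle of the gear gate; x points forward (away from the robot), y left, z up. White plinth 250 (x) by 560 (y) mm, 42 mm high, y = +100 to -460 mm. Grey gear case 200 (x) by 170 (y) mm, 130 mm high, centred on the origin. Blue motor behind it, x = +100 to +275 mm, up to 173 mm high.
- gate (a point): Middle of the top of the steel gate plate, 150 mm above the bench; axes as the mill's. Plate 88 (x) by 82 (y) mm. H-shaped slot 14 mm wide: fore-and-aft slots at y = +20 and -20 mm, each x = -31 to +31 mm, joined by the neutral channel along x = 0. As in a car: first = left forward, second = left back, third = right forward, fourth = right back, marked by one to four punched dots.
- jar (a point): Middle of the white grinding jar, which lies along y on two rollers at the right-hand end of the mill (part of the mill, need not be touched): 124 mm across, its near end at the mill's y = -185 mm, its top 212 mm above the bench.
- knob (a point): Centre of the black ball knob, 34 mm across, on top of the gear lever; axes: z up along the lever, x forward, y left. The lever is an 8 mm steel rod on a pivot 160 mm below the knob's centre and 70 mm above the bench, under the middle of the gate; upright, the knob's centre is 230 mm above the bench. It takes 3 to 4 N at the knob to move, and stays where it is left.
- select (a joint): Sideways lean of the gear lever, rad: positive to the right (towards the jar, the mill's -y), -0.2875 to +0.2875 between its stops. In the left-hand slots -0.21 to -0.2875, in the right-hand slots +0.21 to +0.2875. At the start anywhere from left to the middle. 0.1 rad is about 16 mm at the knob.
- shift (a joint): Fore-and-aft lean of the gear lever, rad: positive forward (the mill's +x), 0 in neutral, -0.3125 to +0.3125 between its stops. Between the two columns the gate holds it within about 0.04 of 0. +0.3125 in the right-hand column is third gear fully home.
- third_slot (a point): Point on the top of the gate plate near the forward end of the third slot, where the lever's rod ends up.
- bottle: Loose brown glass bottle with a white cap, 66 mm across, 155 mm high, standing on the bench at the front left corner of the mill. Origin: centre of its underside.
- pot: Loose white plastic pot with a lid, 68 mm across, 85 mm high, standing on the bench left of the gear case. Origin: centre of its underside.
- rack: Loose red tube rack with capped tubes, 100 (x) by 200 (y) mm, 88 mm high over the caps, standing on the bench farther left. Origin: centre of its underside.
Not all that is in view belongs to the job. Of the things that look like the rack, take the one that is farthest from the robot's base at the start.

How it is judged:
By the outcome, as a careful person would: the job done as asked, in the order asked, and still so for the second after the job is handed in, with the robot touching nothing.
It also fails if it takes over 48 s, if anything falls off the work surface, if the arm or the gripper's body presses on something with over 40 N, if the wrist force passes 120 N, or if a joint passes its speed limit or range.

ROBOT

A 6-joint arm with a two-finger parallel gripper is mounted at the origin on the work surface. World frame = base frame: x ahead of the robot, y to its left, z up, the work surface at z = 0. Lengths are in mm, angles in degrees, forces in N, time in s.
With the tool pointing down it reaches from about 300 to 850 mm from the base axis. Payload 4.2 kg.
Tool frame: the origin (TCP) lies at the very end of the fingers, on their centre line; the grasp point (between the pads) lies env.grip_point_offset behind it (env.grip_point_offset is the distance from the TCP to the grasp point, in mm); z points along the fingers, y is the direction in which the jaws open and shut (so a half turn about z gives the same grasp; the last joint's range is limited). The gripper opens to 91 mm and grips with 3 to 60 N. Pads are 32 mm wide; open, the fingers measure 118 mm over their backs; the gripper's body (76 mm by 178 mm) begins 60 mm behind the grasp point.
Start: joints at [-67.151, 18.312, 89.639, -0, 72.044, -1.146], TCP at [233.837, -525.322, 213.976] pointing down, gripper open.
Joint ranges: [-177.97, 177.97], [-48.28, 115.42], [12.27, 149.76], [-77.06, 257.06], [2.81, 150.46], [-146.56, 146.56]. Speed limits (degrees/s): [147.25, 147.25, 180, 180, 180, 180].

INTERFACE

Orientations are given as [roll, pitch, yaw] about the fixed x, y, z axes, in that order (R = Rz(yaw) Ry(pitch) Rx(roll)).
In Python, from workcell import env, grab_frame, camera_params gives the robot as it stands. The module is installed in compiled form; this text tells all that it offers.
- The arm moves only by the shell command python3 -m creep 'ROWS' [OPENING] [FORCE]. ROWS is a JSON object of lists of equal length, an entry for each row: "offset": the shift along the tool's x, y, z in m, a list of three; "rotation": the turn, a rotation vector about the tool's x, y, z in degrees, a list of three. A call has 1 to 5 rows; each row shifts and turns the commanded pose from where the row before left it, along the tool's axes as they then stand; what a row does not reach is not made up. A row lasts 1/8 s, in which the tool goes at most 62.5 mm and 10.7 degrees, less where a joint would pass 70% of its speed; a pose out of reach is approached as far as the arm can. A call is refused whole if a number of a shift passes 0.0625 or a number of a turn 10.7, either way. A call with a gripper value outside its range is refused whole. OPENING is the closure, from 0 (fully open) to 1 (shut), set as the call begins (- or left out, the last holds). The fingers move at their own pace and stop on an object; FORCE is the grip in N (left out, the last holds). Time passes only in rows, so rows that do not move let the fingers close. It gives the time, the measured TCP pose, the force and the opening at its end, in the units of the state.
- env.state(): the state, without advancing time (a new reading comes with each control period).
- grab_frame(name): name is "side" or "top" or "wrist"; returns the picture (420x560x3 uint8, red, green, blue); there is no depth.
- camera_params(name): a dict with "mtx" (3x3 intrinsics, pixels), "k1" (the pictures are not rectified: a ray, as slopes to the right and down, at radius r is drawn at 1 + k1 r^2 times it, then the intrinsics apply), "R" (3x3) and "t" (3): a world point X has camera coordinates R X + t. Camera axes: x right, y down, z forward; pixel columns grow to the right and rows downward; lengths in mm; the calibration is good to about 2 mm. A picture is of the moment at which its call begins: read the wrist's pose just before it. camera_params takes no time and is no camera call; for the wrist camera it gives the pose at the moment of the call.
- env.job_done(): hands the job in, once; it reports no verdict.
The state is a dict: "time_s": time; "qpos": joint angles; "qvel": joint speeds; "effort": joint torques, N m; "ee_pos": TCP position; "ee_rot": TCP orientation; "force": force on the tool from outside, world axes, zero at the start; "torque": the same for the moment, N m; "gripper_width": finger opening in mm.
Only numpy, scipy, OpenCV 4.12 (cv2) and the standard library are available. Lean on these libraries where they do the work, as an engineer would, in place of code of your own. Each camera call takes 0.05 s, during which the arm holds its last target.

## Working session

There is one attempt and no reset: what is moved stays moved. The work goes in short steps, Python scripts to look and compute and a shell command to move; the robot and the scene stay as the last step left them, time stands still between calls to the robot, and variables do not carry over. Pictures are saved under pics/ and viewed, and the job is handed in when it is done.

```bash
mkdir -p pics; python3 - <<'E'
from workcell import env, grab_frame, camera_params
import cv2
s=env.state();print(s, env.grip_point_offset)
for n in ("side","top","wrist"):
    p=camera_params(n);print(n,p)
    cv2.imwrite(f"pics/{n}0.png",cv2.cvtColor(grab_frame(n),cv2.COLOR_RGB2BGR))
E
```

```text
{'time_s': 0.0, 'qpos': array([-6.71496116e+01,  1.83518259e+01,  8.97066111e+01,  1.67471682e-03,
        7.20437916e+01, -1.14604641e+00]), 'qvel': array([ 0.15606895, -0.00911471, -0.03734143, -0.05141394, -0.08164612,
       -0.0930111 ]), 'effort': array([-3.57906883e-04, -4.12455869e+01, -2.31974405e+01,  7.26327673e-02,
        4.58395982e-02, -1.58765388e-04]), 'ee_pos': array([ 233.65182104, -524.83190355,  213.11704275]), 'ee_rot': array([-1.79897824e+02, -3.63657026e-03,  2.39959139e+01]), 'force': array([-0.44440154,  0.81080626, -0.03673519]), 'torque': array([ 0.0581283 , -0.0175676 , -0.05121998]), 'gripper_width': 90.99598239530904} 18.8
side {'mtx': array([[425.23499735,   0.        , 281.47134625],
       [  0.        , 425.23499735, 210.04903275],
       [  0.        ,   0.        ,   1.        ]]), 'k1': -0.11486353812847386, 'R': array([[-0.84840776, -0.52910365,  0.01592499],
       [-0.32897868,  0.50346475, -0.79893446],
       [ 0.41470147, -0.68306118, -0.60120722]]), 't': array([531.9451588 , 201.61216576, 952.26159909])}
top {'mtx': array([[425.50768771,   0.        , 285.89810004],
       [  0.        , 425.50768771, 206.20459609],
       [  0.        ,   0.        ,   1.        ]]), 'k1': -0.014603371145222886, 'R': array([[-0.00611417, -0.99996461,  0.0057788 ],
       [-0.98787237,  0.00514343, -0.15518285],
       [ 0.15514764, -0.00665753, -0.98786886]]), 't': array([ 170.49754594,  542.95804469, 1151.02385538])}
wrist {'mtx': array([[319.94615752,   0.        , 278.86532052],
       [  0.        , 319.94615752, 211.41864382],
       [  0.        ,   0.        ,   1.        ]]), 'k1': -0.059308430105663765, 'R': array([[ 0.40687392, -0.91348373, -0.00104464],
       [-0.88461904, -0.39430201,  0.24894796],
       [-0.22782182, -0.10036632, -0.9685163 ]]), 't': array([-575.34983937,  -27.58915567,  390.28237623])}
```

View pics/side0.png

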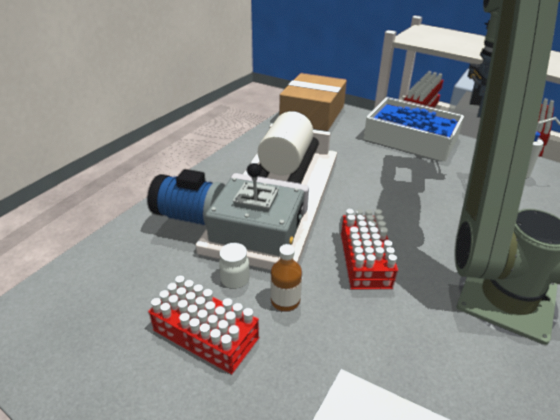

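View pics/top0.png

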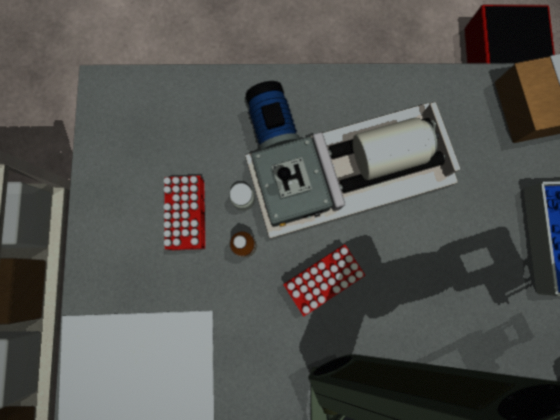

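View pics/wrist0.png

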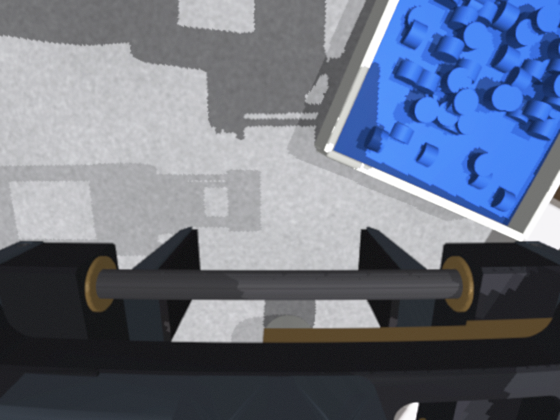

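The side view shows the mill at about (255,200), with the knob near (255,170). The top view shows the gate near (292,178) and a mill that is yawed. I'll zoom in on both for measurement.

```bash
python3 - <<'E'
import cv2
a=cv2.imread("pics/side0.png")[140:270,190:320]; b=cv2.imread("pics/top0.png")[120:240,235:355]
cv2.imwrite("pics/sz.png",cv2.resize(a,(598,598),interpolation=cv2.INTER_CUBIC))
cv2.imwrite("pics/tz.png",cv2.resize(b,(600,600),interpolation=cv2.INTER_CUBIC))
E
```

```text
(no output)
```

View pics/sz.png

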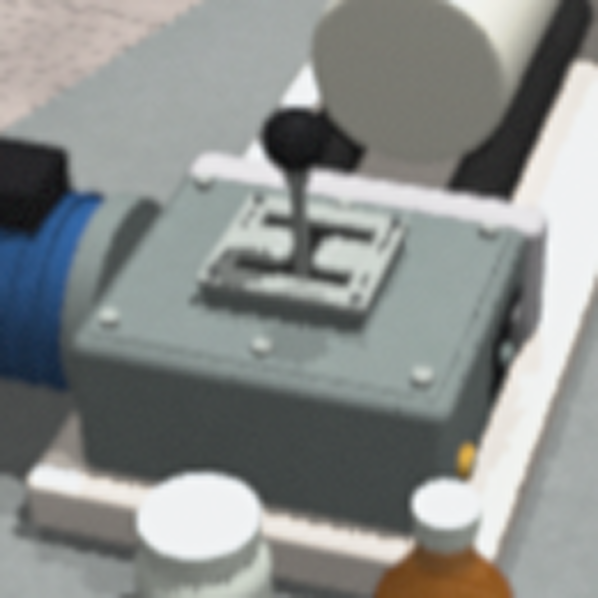

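View pics/tz.png

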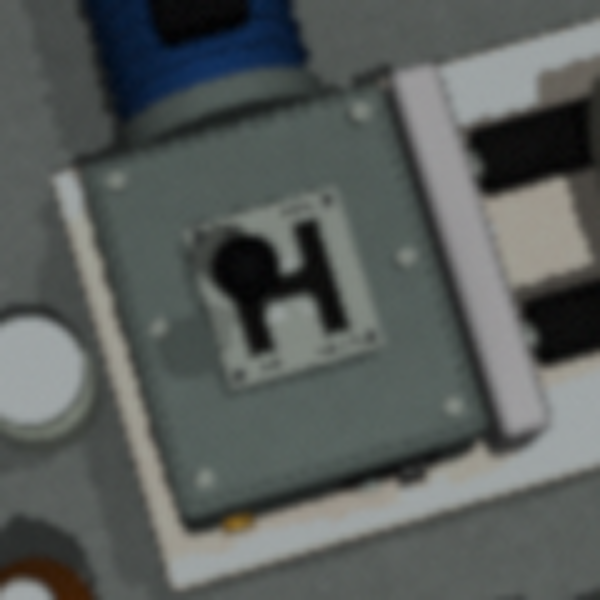

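```bash
cat > h.py <<'E'
import numpy as np, cv2
from workcell import env, grab_frame, camera_params
from scipy.optimize import least_squares
def proj(p,X):
    X=np.atleast_2d(X)@p["R"].T+p["t"]; s=X[:,:2]/X[:,2:]
    s=s*(1+p["k1"]*(s**2).sum(1,keepdims=True)); return s@p["mtx"][:2,:2].T+p["mtx"][:2,2]
def mw(m,P):  # mill->world
    c,s=np.cos(m[2]),np.sin(m[2]); P=np.atleast_2d(P)
    return np.c_[m[0]+c*P[:,0]-s*P[:,1], m[1]+s*P[:,0]+c*P[:,1], P[:,2]]
def knob(sel,sh,L=160): # try: shift about y after select about x
    return np.array([L*np.cos(sel)*np.sin(sh), -L*np.sin(sel), 70+L*np.cos(sel)*np.cos(sh)])
def tri(obs):
    f=lambda X: np.concatenate([(proj(camera_params(n),X)[0]-uv) for n,uv in obs])
    r=least_squares(f,[600,0,150]); return r.x, np.abs(r.fun).max()
E
python3 - <<'E'
from h import *
S=camera_params("side");T=camera_params("top")
sz=lambda l:np.array(l)/4.6+[190,140]-.5+.5/4.6
tz=lambda l:np.array(l)/5+[235,120]-.5+.1
P=[[44,41,150],[44,-41,150],[-44,-41,150],[-44,41,150]]
so=sz([[200,280],[245,190],[405,225],[365,310]]); to=tz([[187,232],[333,188],[383,345],[230,390]])
C=[[100,85,130],[-100,85,130]]
so2=sz([[75,350],[440,415]]); to2=tz([[80,165],[185,525]])
def f(m): return np.concatenate([(proj(S,mw(m,P))-so).ravel(),(proj(T,mw(m,P))-to).ravel(),(proj(S,mw(m,C))-so2).ravel(),(proj(T,mw(m,C))-to2).ravel()])
r=least_squares(f,[600,0,.3],loss='soft_l1');m=r.x;print(m[:2],np.degrees(m[2]));print(f(m).reshape(-1,2).round(1))
ks=sz([[294,138]])[0];kt=tz([[245,265]])[0]
k,e=tri([("side",ks),("top",kt)]);print("knob tri",k,e)
g=lambda q:np.concatenate([proj(S,mw(m,knob(*q)))[0]-ks,proj(T,mw(m,knob(*q)))[0]-kt])
q=least_squares(g,[0,0]);print("sel,sh",q.x,q.fun); print(mw(m,knob(*q.x)))
np.save("m.npy",m)
# draw overlay
for n,p in(("side",S),("top",T)):
    im=cv2.imread(f"pics/{n}0.png")
    for X in [[a,b,150] for a in(-31,31) for b in(20,-20)]+P+[[a,b,130] for a in(-100,100) for b in(85,-85)]+[[a,b,42] for a in(-125,125) for b in(100,-460)]:
        u=proj(p,mw(m,X))[0]; cv2.circle(im,(int(u[0]*8),int(u[1]*8)),8,(0,0,255),1,shift=3)
    u=proj(p,mw(m,knob(*q.x)))[0]; cv2.circle(im,(int(u[0]*8),int(u[1]*8)),40,(0,255,255),1,shift=3)
    im=im[110:280,140:380] if n=="side" else im[70:270,230:470]
    cv2.imwrite(f"pics/{n}o.png",cv2.resize(im,None,fx=3,fy=3,interpolation=cv2.INTER_CUBIC))
E
```

```text
[603.09937358 154.5418262 ] 16.69527408391862
[[-0.1 -0.2]
 [ 1.8  0.8]
 [ 1.4 -1.2]
 [ 0.4 -0.3]
 [-1.2 -0.4]
 [-0.1 -0.6]
 [ 0.1 -0.2]
 [ 0.1  0. ]
 [-2.  -1.7]
 [ 2.9 -0.1]
 [-1.6 -0.1]
 [-0.8 -0.2]]
knob tri [595.96589151 173.74182662 228.84235436] 0.05686687774135635
sel,sh [-0.12763549 -0.00805361] [ 0.05215253  0.05053422 -0.00473728 -0.06463221]
[[596.02431352 173.68241761 228.69335615]]
```

View pics/sideo.png

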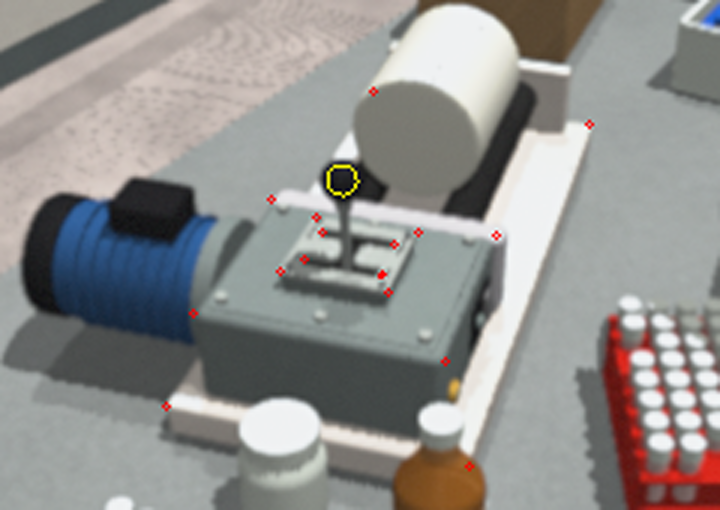

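View pics/topo.png

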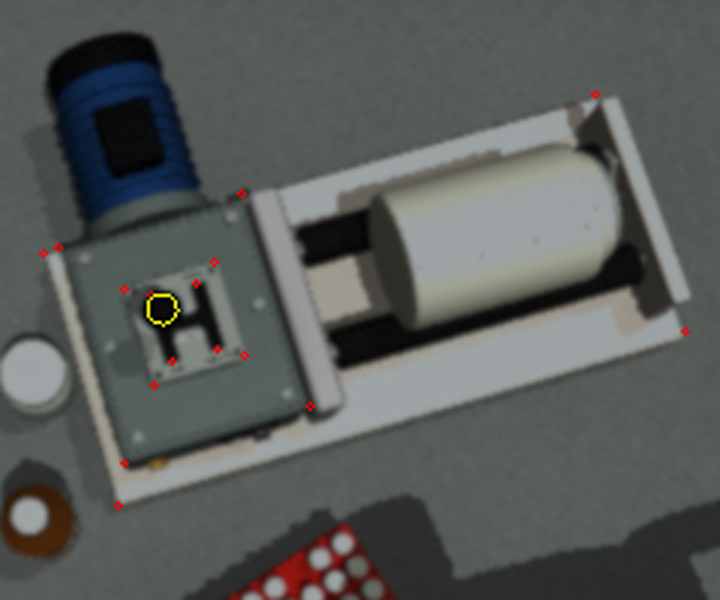

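```bash
python3 - <<'E'
from h import *
S=camera_params("side");T=camera_params("top")
m=np.load("m.npy")
# fit each camera separately using brightness: report manual slot/plinth points
tz=lambda l:np.array(l)/5+[235,120]-.5+.1
to3=lambda l:np.array(l)/3+[230,70]-.5+1/6
so3=lambda l:np.array(l)/3+[140,110]-.5+1/6
PT=[[44,41,150],[44,-41,150],[-44,-41,150],[-44,41,150],[31,-20,150],[-31,-20,150],[-31,20,150],[125,100,42],[-125,100,42],[100,85,130],[-100,85,130]]
oT=np.r_[tz([[187,232],[333,188],[383,345],[230,390],[308,225],[337,331],[260,353]]),to3([[48,254],[120,506],[62,247],[128,464]])]
PS=[[44,41,150],[44,-41,150],[-44,-41,150],[-44,41,150],[100,85,130],[-100,85,130],[-125,-460,42],[125,100,42]]
oS=so3([[280,275],[309,217],[412,238],[387,295],[198,318],[438,370],[588,124],[168,408]])
for nm,w in(("top",(1,0)),("side",(0,1)),("both",(1,1))):
    f=lambda m:np.concatenate([w[0]*(proj(T,mw(m,PT))-oT).ravel(),w[1]*(proj(S,mw(m,PS))-oS).ravel()])
    r=least_squares(f,[600,150,.3],loss='soft_l1');print(nm,r.x[:2],np.degrees(r.x[2]))
    print(f(r.x).reshape(-1,2).round(1).tolist())
m=r.x;np.save("m.npy",m)
k=np.array([596,173.7,228.8]);d=k[:2]-m[:2];c,s=np.cos(m[2]),np.sin(m[2])
print("knob in mill",c*d[0]+s*d[1],-s*d[0]+c*d[1])
E
```

```text
top [602.57289462 152.84106116] 16.16342758547848
[[-0.4, -0.4], [0.7, -0.3], [0.7, 0.2], [0.6, 0.1], [-0.6, -0.8], [0.6, 0.5], [1.0, 0.5], [-0.8, -0.1], [-0.4, -0.2], [-0.4, 0.3], [-1.3, 0.1], [0.0, -0.0], [0.0, -0.0], [0.0, -0.0], [0.0, -0.0], [-0.0, -0.0], [0.0, -0.0], [0.0, -0.0], [0.0, -0.0]]
side [601.91489462 159.53624437] 16.702829977201493
[[-0.0, 0.0], [-0.0, -0.0], [-0.0, 0.0], [-0.0, 0.0], [-0.0, -0.0], [-0.0, 0.0], [-0.0, 0.0], [-0.0, 0.0], [-0.0, 0.0], [-0.0, 0.0], [-0.0, 0.0], [-0.9, 0.1], [1.2, 0.7], [1.4, -0.5], [-0.0, -0.1], [-2.8, -0.4], [1.8, -1.8], [0.0, 0.4], [-1.4, 0.5]]
both [602.96886374 154.72167614] 16.72923186187602
[[-1.2, -0.4], [-0.2, -0.6], [0.1, -0.1], [0.1, 0.1], [-1.4, -1.0], [-0.1, 0.3], [0.4, 0.3], [-1.8, 0.2], [-0.6, -0.2], [-1.4, 0.6], [-1.6, 0.1], [-0.0, -1.0], [2.0, -0.3], [2.0, -1.6], [0.7, -1.3], [-1.8, -1.6], [2.5, -3.2], [0.3, -0.3], [-0.4, -0.8]]
knob in mill -1.2110173772638007 20.181062296299707
```

```bash
python3 -m creep '{"offset":[[0,0,-0.04],[0,0,-0.04],[0,0,-0.02]],"rotation":[[0,0,3.5],[0,0,3.5],[0,0,0]]}' 1 20
```

```text
time_s: 0.52
ee_pos: [234.1, -525.8, 316.2]
ee_rot: [179.8, -0.0, 17.0]
force: [0.1, 1.5, 0.0]
gripper_width: 63.9
```

```bash
python3 -m creep '{"offset":[[0.0367,-0.0415,0],[0.0367,-0.0415,0],[0.0367,-0.0415,0],[0.0367,-0.0415,0],[0.0367,-0.0415,0]],"rotation":[[0,0,0],[0,0,0],[0,0,0],[0,0,0],[0,0,0]]}' && python3 -m creep '{"offset":[[0.0367,-0.0415,0],[0.0367,-0.0415,0],[0.0367,-0.0415,0],[0.0367,-0.0415,0],[0.0367,-0.0415,0]],"rotation":[[0,0,0],[0,0,0],[0,0,0],[0,0,0],[0,0,0]]}'
```

```text
time_s: 1.15
ee_pos: [349.0, -271.5, 313.8]
ee_rot: [-180.0, -0.0, 17.0]
force: [0.7, -0.2, -0.7]
gripper_width: 14.1
time_s: 1.78
ee_pos: [463.8, -19.4, 313.9]
ee_rot: [180.0, -0.0, 17.0]
force: [1.1, -0.4, 0.4]
gripper_width: 0.2
```

```bash
python3 -m creep '{"offset":[[0.0367,-0.0415,0],[0.0367,-0.0415,0],[0.0367,-0.0415,0],[0.0367,-0.0415,0],[0.0367,-0.0415,0]],"rotation":[[0,0,0.2],[0,0,0],[0,0,0],[0,0,0],[0,0,0]]}' && python3 -m creep '{"offset":[[0,0,0]],"rotation":[[0,0,0]]}'
python3 - <<'E'
from h import *
for n in ("side","top","wrist"):
    cv2.imwrite(f"pics/{n}1.png",cv2.cvtColor(grab_frame(n),cv2.COLOR_RGB2BGR))
a=cv2.imread("pics/side1.png")[60:270,150:430]; cv2.imwrite("pics/side1z.png",cv2.resize(a,(784,588)))
E
```

```text
time_s: 2.4
ee_pos: [579.5, 232.3, 313.6]
ee_rot: [180.0, 0.0, 16.8]
force: [1.3, -1.7, 0.4]
gripper_width: 0.7
time_s: 2.52
ee_pos: [579.7, 233.8, 311.8]
ee_rot: [-180.0, 0.1, 17.0]
force: [-0.1, -0.1, 0.6]
gripper_width: 0.5
```

View pics/side1z.png

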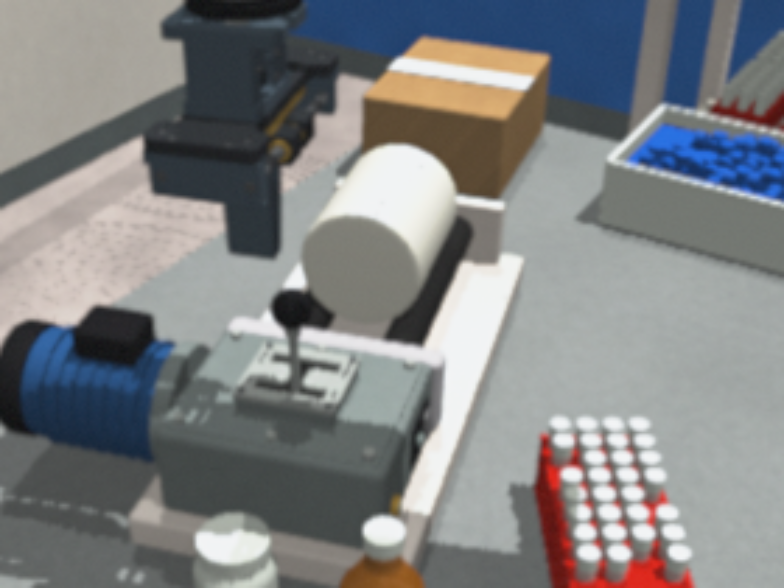

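View pics/wrist1.png

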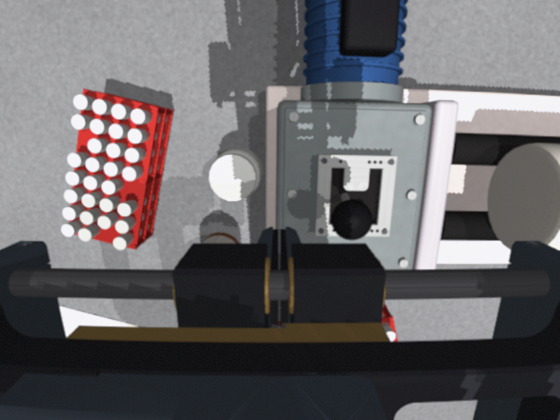

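View pics/top1.png

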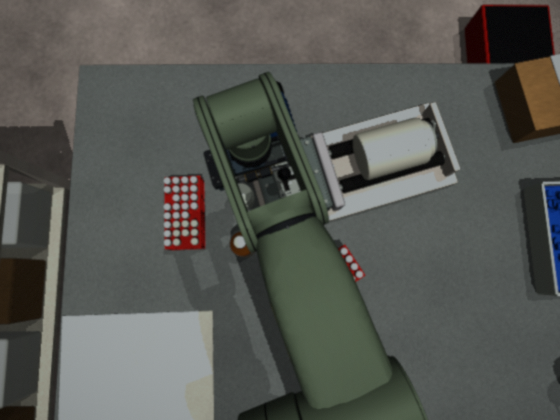

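```bash
python3 - <<'E'
from h import *
p=camera_params("wrist");print(env.state()["ee_pos"])
im=cv2.imread("pics/wrist1.png")
m=[602.8,153.5,np.radians(16.6)]
for X in [[a,b,150] for a in(-31,31) for b in(20,-20)]+[[a,b,150] for a in(-44,44) for b in(41,-41)]+[[a,b,130] for a in(-100,100) for b in(85,-85)]:
    u=proj(p,mw(m,X))[0];print(X,u.round(1)); cv2.circle(im,(int(u[0]*8),int(u[1]*8)),8,(0,0,255),1,shift=3)
kt=proj(p,[596,173.7,228.8])[0];print(kt); cv2.circle(im,(int(kt[0]*8),int(kt[1]*8)),40,(0,255,255),1,shift=3)
cv2.imwrite("pics/w1z.png",cv2.resize(im[85:265,260:460],(800,720)[:2] if 0 else (660,594),interpolation=cv2.INTER_CUBIC))
E
```

```text
[578.64643335 229.90755968 313.58234774]
[-31, 20, 150] [332.7 224.1]
[-31, -20, 150] [369.  224.2]
[31, 20, 150] [335.4 167.3]
[31, -20, 150] [373.3 167.6]
[-44, 41, 150] [313.2 235.4]
[-44, -41, 150] [386.9 235.4]
[44, 41, 150] [315.7 154.6]
[44, -41, 150] [394.  155.3]
[-100, 85, 130] [273.6 273.9]
[-100, -85, 130] [412.7 273.6]
[100, 85, 130] [273.5  99.6]
[100, -85, 130] [432.  101.8]
[348.36793239 216.58079211]
```

View pics/w1z.png

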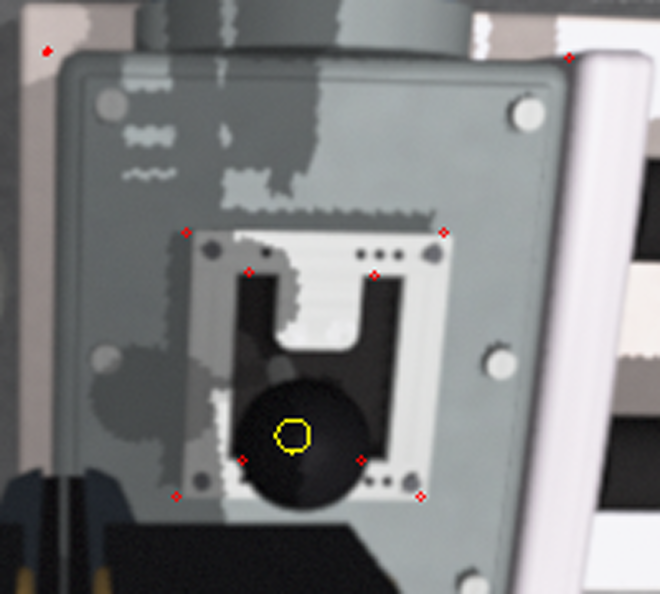

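```bash
python3 -m creep '{"offset":[[0,0,0.03],[0,0,0.03],[0,0,0.03],[0,0,0.02],[0,0,0]],"rotation":[[0,0,0],[0,0,0],[0,0,0],[0,0,0],[0,0,0]]}' && python3 -m creep '{"offset":[[0,0.012,0],[0,0.006,0],[0,0,0]],"rotation":[[0,0,0],[0,0,0],[0,0,0]]}'
python3 - <<'E'
from h import *
print(env.state()["ee_pos"],env.state()["ee_rot"],env.state()["force"])
P=camera_params("wrist");np.save("P.npy",P,allow_pickle=True)
f=[grab_frame(n) for n in("wrist","side")]
cv2.imwrite("pics/w2.png",cv2.cvtColor(f[0],cv2.COLOR_RGB2BGR))
a=cv2.cvtColor(f[1],cv2.COLOR_RGB2BGR)
cv2.imwrite("pics/s2.png",a);cv2.imwrite("pics/s2z.png",cv2.resize(a[80:270,170:350],(720,600)if 0 else (568,600),interpolation=cv2.INTER_CUBIC))
E
```

```text
time_s: 3.3
ee_pos: [577.8, 228.8, 203.0]
ee_rot: [180.0, 0.2, 16.7]
force: [0.7, -0.4, -0.1]
gripper_width: 0.6
time_s: 3.68
ee_pos: [584.8, 212.6, 204.9]
ee_rot: [180.0, -0.1, 16.7]
force: [0.4, -0.6, 0.4]
gripper_width: 0.3
[584.80209621 212.60899793 204.89403113] [ 1.79996893e+02 -9.41632005e-02  1.67245584e+01] [ 0.35668704 -0.62821791  0.36768672]
```

View pics/s2z.png

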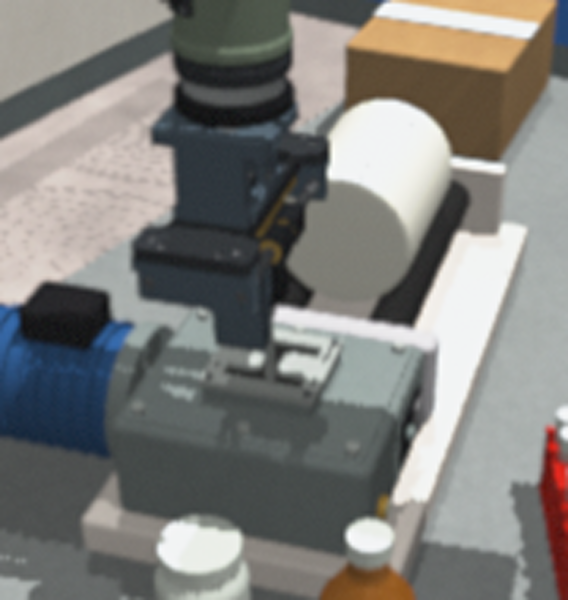

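View pics/w2.png

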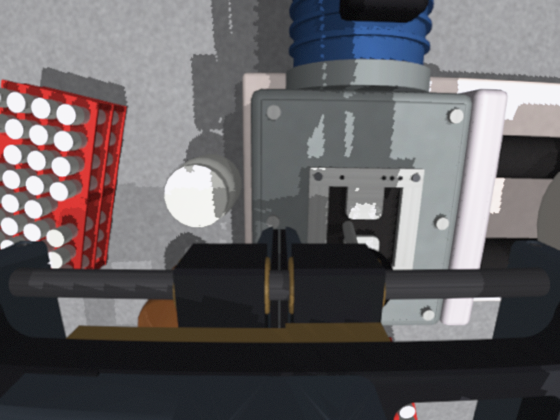

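```bash
python3 -m creep '{"offset":[[0,0.008,0],[0,0.008,0],[0,0.008,0],[0,0.008,0],[0,0.008,0]],"rotation":[[0,0,0],[0,0,0],[0,0,0],[0,0,0],[0,0,0]]}'
python3 - <<'E'
from h import *
print(env.state()["ee_pos"],env.state()["ee_rot"],env.state()["force"])
f=[grab_frame(n) for n in("wrist","side")]
a=cv2.cvtColor(np.hstack([f[0][60:260,260:520],f[1][100:300,180:380]]),cv2.COLOR_RGB2BGR)
cv2.imwrite("pics/c3.png",cv2.resize(a,(782,340),interpolation=cv2.INTER_CUBIC))
E
```

```text
time_s: 4.4
ee_pos: [596.0, 174.7, 204.2]
ee_rot: [-180.0, -0.0, 16.8]
force: [-1.1, 2.8, 3.1]
gripper_width: 0.5
[596.03879558 174.74678653 204.15515675] [-1.79989104e+02 -3.07022529e-02  1.67979218e+01] [-1.1319785   2.82844459  3.14247035]
```

View pics/c3.png

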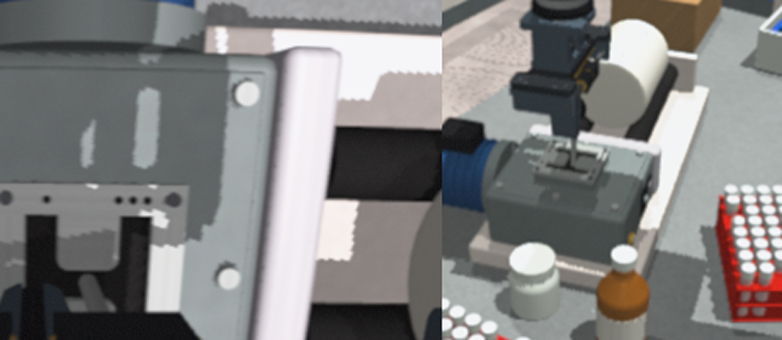

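```bash
python3 -m creep '{"offset":[[0,0.008,0],[0,0.008,0],[0,0.008,0],[0,0.006,0],[0,0,0]],"rotation":[[0,0,0],[0,0,0],[0,0,0],[0,0,0],[0,0,0]]}'
python3 - <<'E'
from h import *
print(env.state()["ee_pos"],env.state()["ee_rot"],env.state()["force"])
f=[grab_frame(n) for n in("wrist","side")]
cv2.imwrite("pics/s4.png",cv2.cvtColor(f[1],cv2.COLOR_RGB2BGR))
a=cv2.cvtColor(np.hstack([f[0][60:260,210:410],f[1][100:300,180:380]]),cv2.COLOR_RGB2BGR)
cv2.imwrite("pics/c4.png",cv2.resize(a,(800,400),interpolation=cv2.INTER_CUBIC))
E
```

```text
time_s: 5.12
ee_pos: [604.4, 145.6, 203.3]
ee_rot: [180.0, 0.1, 16.8]
force: [0.3, 2.1, -0.6]
gripper_width: 0.6
[604.38226596 145.57968278 203.26721034] [1.79975335e+02 7.18477914e-02 1.67563563e+01] [ 0.33642444  2.06394422 -0.6097499 ]
```

View pics/c4.png

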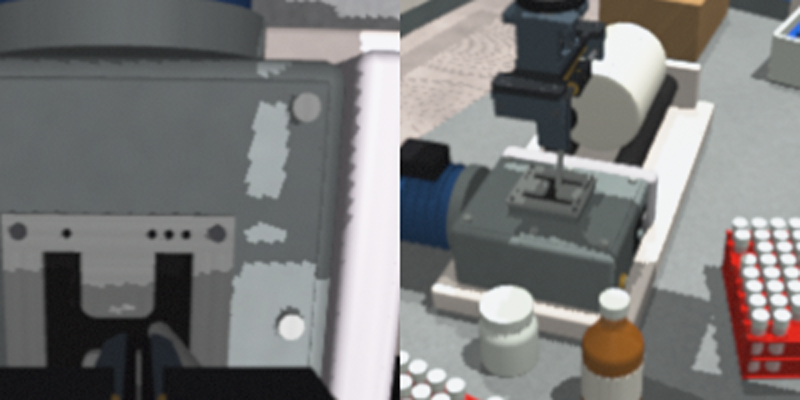

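```bash
python3 -m creep '{"offset":[[0,0.003,0],[0,0.002,0],[0,0,0]],"rotation":[[0,0,0],[0,0,0],[0,0,0]]}'
python3 - <<'E'
from h import *
print(env.state()["force"])
f=[grab_frame(n) for n in("wrist","side")]
cv2.imwrite("pics/s5.png",cv2.cvtColor(f[1],cv2.COLOR_RGB2BGR))
a=cv2.cvtColor(np.hstack([f[0][60:260,210:410],cv2.resize(f[1][130:230,220:320],(200,200),interpolation=cv2.INTER_CUBIC)]),cv2.COLOR_RGB2BGR)
cv2.imwrite("pics/c5.png",cv2.resize(a,(800,400),interpolation=cv2.INTER_CUBIC))
E
```

```text
time_s: 5.6
ee_pos: [605.8, 141.6, 203.8]
ee_rot: [-180.0, 0.0, 16.8]
force: [-0.7, 1.9, -1.5]
gripper_width: 0.1
[-0.70811342  1.87873755 -1.51121312]
```

View pics/c5.png

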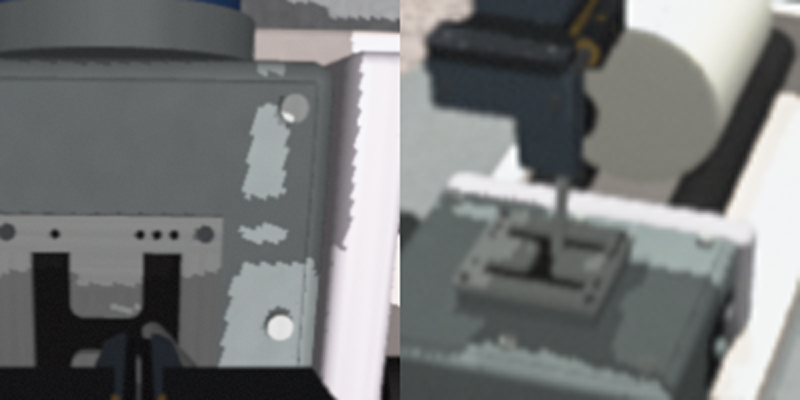

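```bash
python3 - <<'E'
from h import *
p=camera_params("wrist");print(env.state()["ee_pos"])
f=grab_frame("wrist")
im=cv2.cvtColor(f,cv2.COLOR_RGB2BGR)
m=[603,151.7,np.radians(16.7)]
def d(X,c,r=6):
    u=proj(p,mw(m,X))[0]; cv2.circle(im,(int(u[0]*8),int(u[1]*8)),r,c,-1,shift=3)
for a in(-31,31):
  for b in(20,-20): d([a,b,150],(0,0,255))
for a in(-44,44):
  for b in(41,-41): d([a,b,150],(0,0,255))
for sel,c in((.21,(0,255,255)),(.25,(0,255,0)),(.2875,(255,0,255))):
    for L in range(60,150,4): d(knob(sel,0,L),c,3)
cv2.imwrite("pics/c6.png",cv2.resize(im[150:260,230:340],(770,770)if 0 else(600,600),interpolation=cv2.INTER_CUBIC))
E
```

```text
[605.81208741 141.57854943 203.89084821]
```

View pics/c6.png

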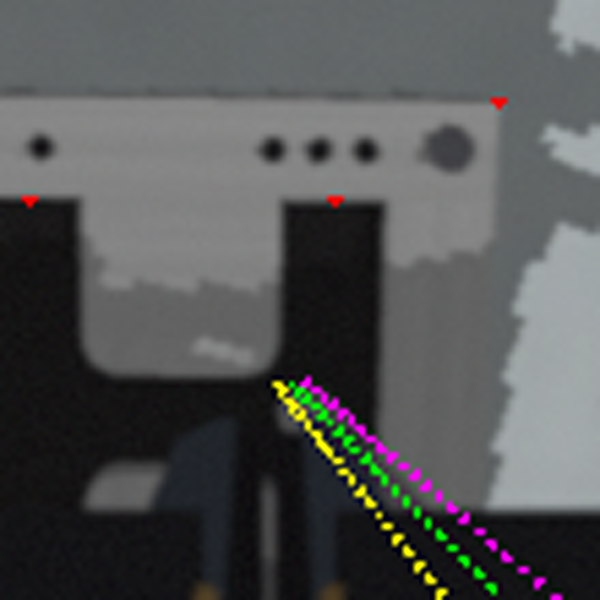

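The lever is now in the right-hand column: the overlay matches lean 0.24 to 0.26 and the side force is low. Next I'll withdraw to the left, go back, and come in behind the knob.

```bash
python3 -m creep '{"offset":[[0,-0.01,0],[0,-0.012,0],[-0.028,0,0],[-0.03,0,0],[0,0,0]],"rotation":[[0,0,0],[0,0,0],[0,0,0],[0,0,0],[0,0,0]]}' && python3 -m creep '{"offset":[[0,0.028,0],[0,0.026,0],[0,0,0],[0,0,0]],"rotation":[[0,0,0],[0,0,0],[0,0,0],[0,0,0]]}'
python3 - <<'E'
from h import *
print(env.state()["force"]); P=env.state()["ee_pos"]
d=P[:2]-[603,151.7];c,s=np.cos(.2915),np.sin(.2915);print(c*d[0]+s*d[1],-s*d[0]+c*d[1])
p=camera_params("wrist")
f=[grab_frame(n) for n in("wrist","side")]
cv2.imwrite("pics/w7.png",cv2.cvtColor(f[0],cv2.COLOR_RGB2BGR))
cv2.imwrite("pics/s7.png",cv2.cvtColor(f[1],cv2.COLOR_RGB2BGR))
a=cv2.cvtColor(np.hstack([f[0][60:260,180:380],cv2.resize(f[1][130:230,220:320],(200,200),interpolation=cv2.INTER_CUBIC)]),cv2.COLOR_RGB2BGR)
cv2.imwrite("pics/c7.png",cv2.resize(a,(800,400),interpolation=cv2.INTER_CUBIC))
m=[603,151.7,np.radians(16.7)]
for sel in(.21,.25,.2875): print(sel,[proj(camera_params(n),mw(m,knob(sel,0)))[0].round(1) for n in("side",)],proj(p,mw(m,knob(sel,0)))[0].round(1))
E
```

```text
time_s: 6.38
ee_pos: [542.7, 145.9, 204.6]
ee_rot: [180.0, -0.0, 16.8]
force: [-0.0, 0.4, 1.2]
gripper_width: 0.1
time_s: 6.88
ee_pos: [560.1, 94.9, 203.9]
ee_rot: [-180.0, -0.0, 16.8]
force: [0.3, -0.0, -0.2]
gripper_width: 0.5
[ 0.33282993 -0.03722675 -0.23167455]
-57.42273948990106 -42.075028407771995
0.21 [array([261.1, 158.3])] [258.1 159. ]
0.25 [array([261.9, 157.5])] [271.7 158.7]
0.2875 [array([262.6, 156.9])] [284.1 158.5]
```

View pics/c7.png

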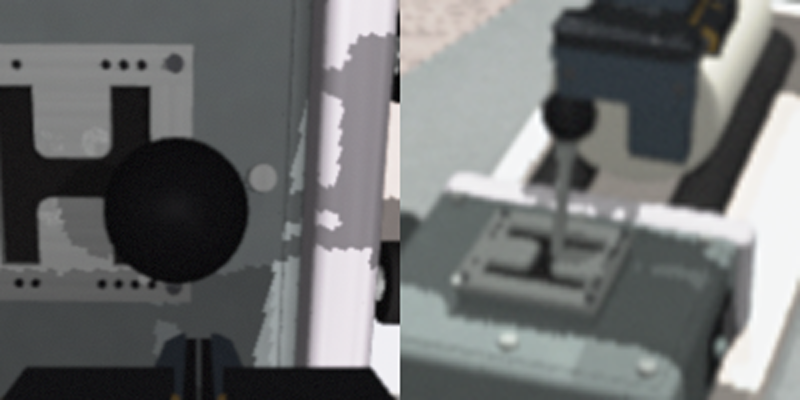

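```bash
python3 -m creep '{"offset":[[0.01,-0.004,0],[0.008,0,0],[0.008,0,0],[0.008,0,0],[0.008,0,0]],"rotation":[[0,0,0],[0,0,0],[0,0,0],[0,0,0],[0,0,0]]}'
python3 - <<'E'
from h import *
print(env.state()["force"]); P=env.state()["ee_pos"]
d=P[:2]-[603,151.7];c,s=np.cos(.2915),np.sin(.2915);print(c*d[0]+s*d[1],-s*d[0]+c*d[1])
f=[grab_frame(n) for n in("wrist","side")]
a=cv2.cvtColor(np.hstack([f[0][60:260,180:380],cv2.resize(f[1][130:230,220:320],(200,200),interpolation=cv2.INTER_CUBIC)]),cv2.COLOR_RGB2BGR)
cv2.imwrite("pics/c8.png",cv2.resize(a,(800,400),interpolation=cv2.INTER_CUBIC))
E
```

```text
time_s: 7.6
ee_pos: [598.8, 110.2, 204.0]
ee_rot: [-180.0, 0.0, 16.8]
force: [-3.4, 0.3, 2.4]
gripper_width: 0.4
[-3.40225259  0.27686998  2.41470622]
-15.951141195373456 -38.54815227956293
```

View pics/c8.png

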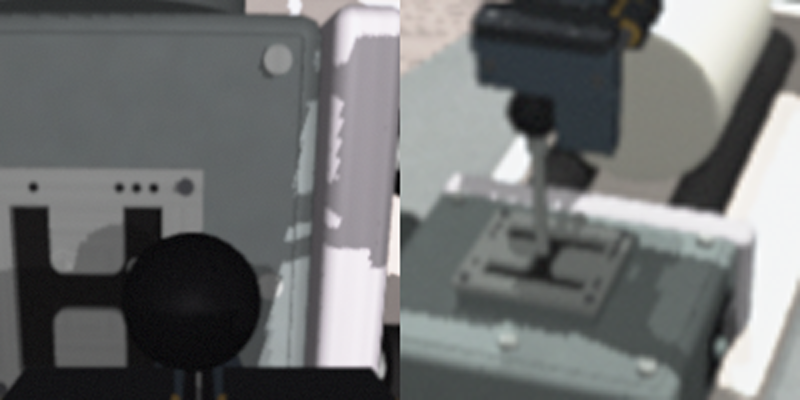

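```bash
python3 -m creep '{"offset":[[0.007,0,0],[0.007,0,0],[0.007,0,0],[0.006,0,0],[0,0,0]],"rotation":[[0,0,0],[0,0,0],[0,0,0],[0,0,0],[0,0,0]]}' && python3 -m creep '{"offset":[[0.002,0,0],[0,0,0]],"rotation":[[0,0,0],[0,0,0]]}' && python3 -m creep '{"offset":[[0.002,0,0],[0,0,0]],"rotation":[[0,0,0],[0,0,0]]}'
python3 - <<'E'
from h import *
P=env.state()["ee_pos"]
d=P[:2]-[603,151.7];c,s=np.cos(.2915),np.sin(.2915);print(c*d[0]+s*d[1],-s*d[0]+c*d[1])
f=[grab_frame(n) for n in("wrist","side")]
a=cv2.cvtColor(np.hstack([f[0][60:260,180:380],cv2.resize(f[1][130:230,220:320],(200,200),interpolation=cv2.INTER_CUBIC)]),cv2.COLOR_RGB2BGR)
cv2.imwrite("pics/c9.png",cv2.resize(a,(800,400),interpolation=cv2.INTER_CUBIC))
E
```

```text
time_s: 8.32
ee_pos: [624.8, 118.1, 203.3]
ee_rot: [-180.0, 0.0, 16.8]
force: [-2.9, 0.2, -2.4]
gripper_width: 0.5
time_s: 8.57
ee_pos: [626.4, 118.4, 203.9]
ee_rot: [180.0, 0.0, 16.8]
force: [-4.3, -0.0, -2.5]
gripper_width: 0.5
time_s: 8.82
ee_pos: [628.4, 119.1, 203.9]
ee_rot: [180.0, 0.0, 16.8]
force: [-3.6, -0.3, -2.1]
gripper_width: 0.6
14.92280004414147 -38.56216638414432
```

View pics/c9.png

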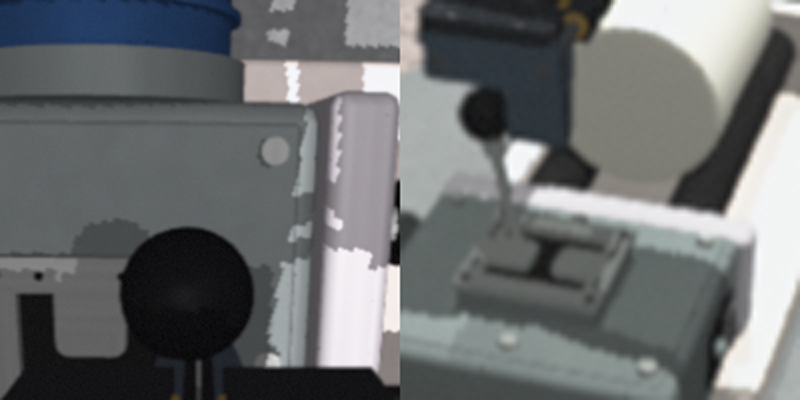

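Nearly home, but no force rise yet. I'll keep going in 2 mm steps until the stop shows.

```bash
python3 -m creep '{"offset":[[0.002,0,0],[0,0,0]],"rotation":[[0,0,0],[0,0,0]]}'
```

```text
time_s: 9.18
ee_pos: [630.2, 119.6, 203.8]
ee_rot: [180.0, 0.0, 16.8]
force: [-5.3, -0.0, -2.3]
gripper_width: 0.3
```

```bash
python3 -m creep '{"offset":[[0.001,0,0],[0,0,0]],"rotation":[[0,0,0],[0,0,0]]}'
```

```text
time_s: 9.43
ee_pos: [630.8, 119.8, 203.7]
ee_rot: [180.0, 0.1, 16.8]
force: [-5.4, -0.5, -3.2]
gripper_width: 0.5
```

```bash
python3 -m creep '{"offset":[[0.001,0,0],[0,0,0]],"rotation":[[0,0,0],[0,0,0]]}'
```

```text
time_s: 9.68
ee_pos: [631.4, 120.0, 203.6]
ee_rot: [-180.0, 0.1, 16.8]
force: [-5.8, -1.9, -3.5]
gripper_width: 0.6
```

```bash
python3 -m creep '{"offset":[[0.001,0,0],[0,0,0]],"rotation":[[0,0,0],[0,0,0]]}'
```

```text
time_s: 9.93
ee_pos: [632.0, 120.3, 203.5]
ee_rot: [-180.0, 0.2, 16.8]
force: [-6.7, -1.5, -3.1]
gripper_width: 0.3
```

```bash
python3 -m creep '{"offset":[[0.002,0,0],[0,0,0],[0,0,0]],"rotation":[[0,0,0],[0,0,0],[0,0,0]]}'
python3 - <<'E'
from h import *
P=env.state()["ee_pos"]
d=P[:2]-[603,151.7];c,s=np.cos(.2915),np.sin(.2915);print(c*d[0]+s*d[1],-s*d[0]+c*d[1])
f=[grab_frame(n) for n in("wrist","side")]
a=cv2.cvtColor(np.hstack([f[0][60:260,180:380],cv2.resize(f[1][130:230,220:320],(200,200),interpolation=cv2.INTER_CUBIC)]),cv2.COLOR_RGB2BGR)
cv2.imwrite("pics/c10.png",cv2.resize(a,(800,400),interpolation=cv2.INTER_CUBIC))
E
```

```text
time_s: 10.3
ee_pos: [633.2, 120.7, 203.2]
ee_rot: [-180.0, 0.3, 16.8]
force: [-7.7, -1.4, -4.6]
gripper_width: 0.4
20.023227026326637 -38.40414772420688
```

View pics/c10.png

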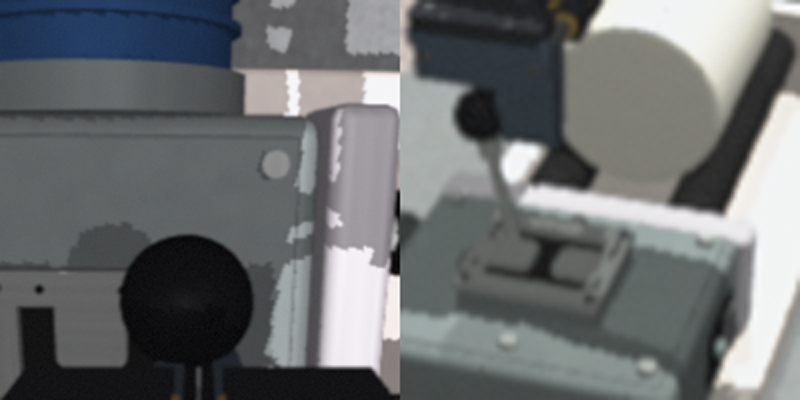

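```bash
python3 -m creep '{"offset":[[0.002,0,0],[0.002,0,0],[0,0,0],[0,0,0]],"rotation":[[0,0,0],[0,0,0],[0,0,0],[0,0,0]]}'
python3 - <<'E'
from h import *
P=env.state()["ee_pos"]
d=P[:2]-[603,151.7];c,s=np.cos(.2915),np.sin(.2915);print(c*d[0]+s*d[1],-s*d[0]+c*d[1])
f=[grab_frame(n) for n in("wrist","side")]
cv2.imwrite("pics/s11.png",cv2.cvtColor(f[1],cv2.COLOR_RGB2BGR))
a=cv2.cvtColor(np.hstack([f[0][60:260,180:380],cv2.resize(f[1][130:230,220:320],(200,200),interpolation=cv2.INTER_CUBIC)]),cv2.COLOR_RGB2BGR)
cv2.imwrite("pics/c11.png",cv2.resize(a,(800,400),interpolation=cv2.INTER_CUBIC))
S=camera_params("side")
m=[603,151.7,np.radians(16.7)]
for sh in(.25,.28,.3125,.34):
    u=proj(S,mw(m,knob(.235,sh)))[0]; print(sh,u.round(1),"in crop",((u-[220,130]+.5)*4+[400,0]).round())
E
```

```text
time_s: 10.9
ee_pos: [635.6, 121.5, 202.6]
ee_rot: [-180.0, 0.5, 16.8]
force: [-11.1, -2.5, -2.9]
gripper_width: 0.7
22.54101562742568 -38.285402635020745
0.25 [246.  157.2] in crop [506. 111.]
0.28 [244.3 157.4] in crop [499. 112.]
0.3125 [242.4 157.7] in crop [491. 113.]
0.34 [240.8 157.9] in crop [485. 114.]
```

View pics/c11.png

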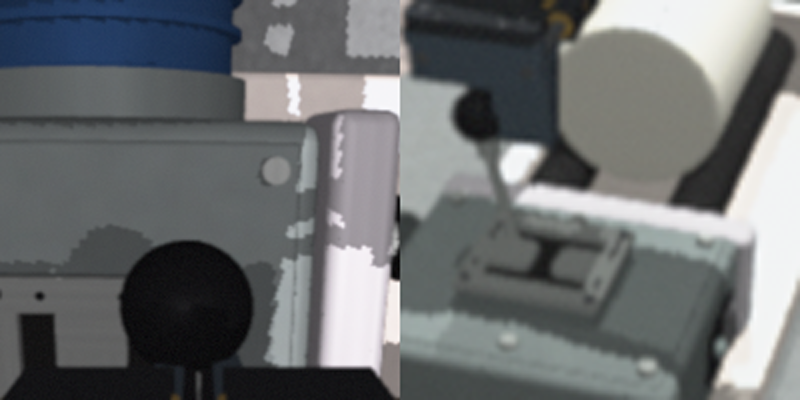

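The knob has stopped moving while the force rose to 11 N, so it is against the stop. I'll back straight off, then lift.

```bash
python3 -m creep '{"offset":[[-0.015,0,0],[-0.03,0,0],[-0.03,0,0],[0,0,-0.05],[0,0,-0.06]],"rotation":[[0,0,0],[0,0,0],[0,0,0],[0,0,0],[0,0,0]]}' && python3 -m creep '{"offset":[[-0.04,0,-0.02],[-0.04,0,0],[-0.04,0,0],[0,0,0],[0,0,0]],"rotation":[[0,0,0],[0,0,0],[0,0,0],[0,0,0],[0,0,0]]}'
python3 - <<'E'
from h import *
s=env.state();print(s["ee_pos"],s["force"])
p=camera_params("wrist")
f=[grab_frame(n) for n in("wrist","side","top")]
for n,x in zip("wst",f): cv2.imwrite(f"pics/{n}12.png",cv2.cvtColor(x,cv2.COLOR_RGB2BGR))
a=cv2.cvtColor(cv2.resize(f[1][120:320,140:340],(400,400),interpolation=cv2.INTER_CUBIC),cv2.COLOR_RGB2BGR)
im=cv2.cvtColor(f[0],cv2.COLOR_RGB2BGR)
m=[603,151.7,np.radians(16.7)]
for X,c in [([44,41,150],(0,0,255)),([44,-41,150],(0,0,255)),([-44,-41,150],(0,0,255)),([-44,41,150],(0,0,255)),(knob(.245,.3125),(0,255,255)),(knob(.245,.28),(0,255,0))]:
    u=proj(p,mw(m,X))[0];print(u.round(1)); cv2.circle(im,(int(u[0]*8),int(u[1]*8)),12,c,-1,shift=3)
cv2.imwrite("pics/c12.png",np.hstack([cv2.resize(im[40:240,200:400],(400,400)),a]))
E
```

```text
time_s: 11.62
ee_pos: [568.3, 100.6, 315.7]
ee_rot: [179.9, -0.2, 16.8]
force: [1.6, -0.2, 1.7]
gripper_width: 0.3
time_s: 12.25
ee_pos: [454.2, 66.1, 335.2]
ee_rot: [179.9, -0.3, 16.8]
force: [-0.2, 0.3, 0.1]
gripper_width: 0.3
[454.15857198  66.12616656 335.21188775] [-0.24060802  0.31478417  0.07818813]
[198.5 -10.9]
[279.8 -11.7]
[279.6  79.5]
[201.9  79.8]
[277.5 -52.3]
[277.5 -46.8]
```

View pics/c12.png

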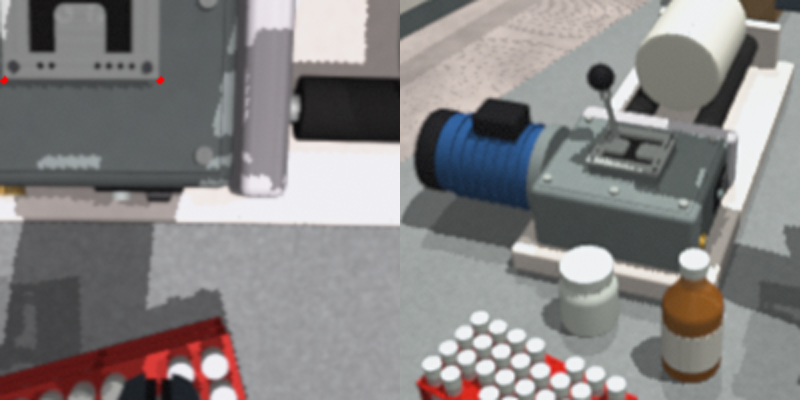

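View pics/t12.png

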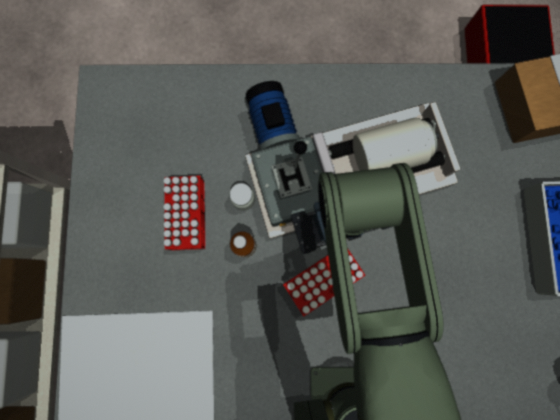

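The top view shows the knob at about (301,146) in the right-forward slot, with the bottle, pot and rack where they were. I'll triangulate the knob now.

```bash
python3 - <<'E'
from h import *
def blob(f,c,r=14,th=45):
    im=cv2.imread(f).max(2);o=[]
    sub=im[c[1]-r:c[1]+r+1,c[0]-r:c[0]+r+1]
    mk=cv2.morphologyEx((sub<th).astype('uint8'),cv2.MORPH_OPEN,np.ones((5,5)))
    n,l,st,ce=cv2.connectedComponentsWithStats(mk)
    i=1+np.argmin([np.hypot(*(q-r)) for q in ce[1:]]); print(st[i]); return ce[i]+np.array(c)-r
for (s,t,cs,ct) in (("side0","top0",(254,170),(284,173)),("s12","t12",(240,158),(301,147))):
    a=blob(f"pics/{s}.png",cs);b=blob(f"pics/{t}.png",ct)
    k,e=tri([("side",a),("top",b)]);print(a,b,k,e)
    for m in ([603,151.7,np.radians(16.7)],[602.9,154,np.radians(16.6)]):
        d=k[:2]-m[:2];c,sn=np.cos(m[2]),np.sin(m[2]);x,y=c*d[0]+sn*d[1],-sn*d[0]+c*d[1]
        print("mill xy",x,y,"sel",np.arcsin(-y/160),"sh",np.arctan2(x,k[2]-70))
E
python3 - <<'E'
import cv2,numpy as np
a=cv2.imread("pics/s12.png")[140:220,210:310];b=cv2.imread("pics/t12.png")[130:210,250:350]
cv2.imwrite("pics/c13.png",cv2.resize(np.hstack([a,b]),(800,320),interpolation=cv2.INTER_CUBIC))
E
```

```text
[  8  10  15  11 137]
[  8   8  13  15 155]
[255.02189781 170.57664234] [283.87096774 173.81290323] [593.01732855 172.89304349 226.98170933] 0.11740983595041143
mill xy -3.4715832839610874 23.167799445055635 sel -0.1453095724319265 sh -0.02211096779273189
mill xy -4.073264401570523 20.928994347697756 sel -0.13118213791036232 sh -0.025941561325851757
[ 9 12 11  8 82]
[  6   8  14  15 170]
[240.         159.26829268] [299.25882353 147.68823529] [661.79887342 135.33280863 215.54651316] 0.2312552218509154
mill xy 51.615599014281514 -32.573338900708045 sel 0.20501655489576195 sh 0.34079625120498186
mill xy 51.11112058401902 -34.71591387761626 sel 0.218714023440174 sh 0.337714012313561
```

View pics/c13.png

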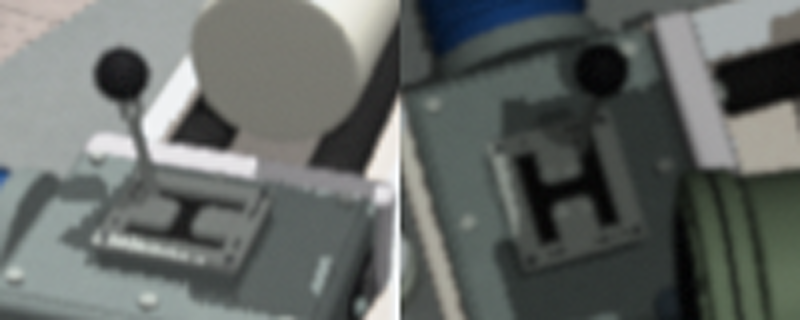

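```bash
python3 - <<'E'
from h import *
a=cv2.imread("pics/top0.png",0);b=cv2.imread("pics/t12.png",0)
for n,(x,y,w) in dict(pot=(241,194,14),bottle=(241,242,12),rack=(184,212,40)).items():
    r=cv2.matchTemplate(b[y-w-8:y+w+8,x-w-8:x+w+8],a[y-w:y+w,x-w:x+w],cv2.TM_CCOEFF_NORMED);_,v,_,l=cv2.minMaxLoc(r);print(n,v,np.array(l)-8)
print(env.state()["time_s"],env.state()["qvel"].round(2)); env.job_done()
E
```

```text
pot 0.9997258186340332 [0 0]
bottle 0.9997382760047913 [0 0]
rack 0.999386191368103 [0 0]
12.4 [-0.    0.14  0.54  0.03  0.43 -0.02]
the job is handed in; nothing more can be done
```

The mill is in third gear and the job was handed in at 12.4 s. With the fingers shut, I pushed the knob right along the neutral channel. I then went round behind it, pushed it forward, backed off and lifted about 120 mm clear.

**Fully home:** at the end the knob stayed put while the push force rose from about 4 N to 11 N, which shows it is against the stop. The cameras afterwards show the lever in the right-forward slot. They put its forward lean at 0.34 rad, against the stop at 0.3125.

**Sideways lean:** the checks disagree slightly. The last side and top view measurement gives 0.205 to 0.219 rad, and the right-hand slots start at 0.21. The wrist camera and the contact position gave 0.23 to 0.26 rad before the forward push. The side camera also differed from the others by several millimetres on where the mill stands. I relied on the wrist camera, whose overlay matched the gate plate.

**Other objects:** template matching in the top view shows no shift in the bottle, pot or rack (0 pixels). The contact force was never above about 12 N.

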